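Unbolt the specimen chest

TASK

Unbolt the specimen chest so that it can be opened: with one fingertip press the thumb bar of its spring safety catch right down and keep it down while the other fingertip pushes the bolt's knob all the way back out of the keeper. Then let go, so that the catch springs up and locks the bolt open, and take the hand clear. Leave the things standing on the chest and on the bench where they are.

Things in the scene. Friction and masses are not known exactly. Their poses are not given: they have to be found in the camera images.
- chest: Plywood specimen chest with a white two-leaf top, 230 (its x) x 340 (its y) x 100 high, fixed to the bench. Origin: centre of its underside; z up. The joint between the leaves runs along its x at y = 0. The bolt with its guides and the spring catch are on the leaf at negative y, the keeper on the other leaf. Lid height 100 above the bench; the bolt's bar (18 wide) lies along y at x = +25, its top 118 above the bench; guides and keeper reach up to 122.
- bolt (a joint): How far the bolt is drawn, in m: 0 = shot into the keeper, 0.027 = fully back against its end stop. It slides along the chest's own -y with about 2 to 3 N of friction. It starts shot (0 to 0.0015; it has about 2 mm of play). The catch locks it there, and locks it again from about 0.0235 on.
- catch (a joint): How far the catch is pressed down, in m: 0 = up (locking), 0.008 = right down on its stop. Its spring pushes back with about 3 N at the start of the travel and 5 N at the bottom. Its tongue stands in a notch of the bolt's bar and leaves it from about 0.0045; if let up while the bolt is on its way, the tongue rubs under the bar at about 0.0045. It springs up by itself only when the bolt is at either end.
- knob (a point): Middle of the bolt's knob, a plain upright steel pin 18 across, standing on the bar from 118 to 152 above the bench; this point is 135 above the bench on the pin's axis. It moves with the bolt.
- thumb_bar (a point): Middle of the top face of the catch's thumb bar, a flat steel bar 60 long (along the chest's y) and 18 wide (along its x), 6 thick, top 136 above the bench when up and 128 when pressed right down. It lies parallel to the bolt, 50 from the bolt's line on the chest's -x side; its middle is 8 towards +y of the knob's place when the bolt is shot. It moves down with the catch.
- puck: Bystander standing on the chest's top: mounted metal specimen: black disc 30 across and 18 high. Origin: centre of its underside.
- vial: Bystander standing on the chest's top: capped clear vial, 24 to 26 across and 55 high. Origin: centre of its underside.
- loupe: Bystander standing on the chest's top: black eye loupe, 32 across and 34 high. Origin: centre of its underside.
- mug: Bystander on the bench: white mug, 76 across and 92 high. Origin: centre of its underside.
- dropper: Bystander on the bench: amber dropper bottle, 38 across and 75 high. Origin: centre of its underside.
- screwdriver: Bystander on the bench: screwdriver 170 long, lying. Origin: on its axis at the underside.
- caliper_box: Bystander on the bench: grey flat caliper case 70 x 200 x 24, lying. Origin: centre of its underside.

How it is judged:
By the outcome, as a careful person would: the job done as asked, in the order asked, and still so for the second after the job is handed in, with the robot touching nothing.
It also fails if it takes over 32 s, if anything falls off the work surface, if the arm or the gripper's body presses on something with over 40 N, if the wrist force passes 120 N, or if a joint passes its speed limit or range.

ROBOT

A 6-joint arm with a two-finger parallel gripper is mounted at the origin on the work surface. World frame = base frame: x ahead of the robot, y to its left, z up, the work surface at z = 0. Lengths are in m, angles in degrees, forces in N, time in s.
With the tool pointing down it reaches from about 0.325 to 0.75 m from the base axis. Payload 7.6 kg.
Tool frame: the origin (TCP) lies at the very end of the fingers, on their centre line; the grasp point (between the pads) lies 19 mm behind it; z points along the fingers, y is the direction in which the jaws open and shut (so a half turn about z gives the same grasp; the last joint's range is limited). The gripper opens to 85 mm and grips with 20 to 120 N. Pads are 22 mm wide; open, the fingers measure 114 mm over their backs; the gripper's body (76 mm by 85 mm) begins 54 mm behind the grasp point. The pads swing forward as they close: fully open they stand 13 mm farther back than shut.
Start: joints at [72.691, 2.991, 80.254, -0, 96.75, -4.028], TCP at [0.121, 0.511, 0.231] pointing down, gripper open.
Joint ranges: [-166.34, 166.34], [-52.06, 124.39], [6.96, 135.62], [-60.46, 240.46], [14.63, 156.25], [-167.68, 167.68]. Speed limits (degrees/s): [147.25, 147.25, 172.46, 180, 180, 180].

INTERFACE

Orientations are given as a 3x3 rotation matrix whose columns are the frame's x, y, z axes.
In Python, from bench import robot gives the robot as it stands.
- The arm moves only by the shell command python3 -m pendant 'ROWS' [OPENING]. ROWS is text: rows parted by semicolons, each of 6 numbers parted by spaces: the shift along the tool's x, y, z in mm, then the turn, a rotation vector about the tool's x, y, z in rad. In form: dx dy dz rx ry rz; .... A call has 1 to 20 rows; each row shifts and turns the pose as measured when the row begins, along the tool's axes as they then stand; what a row does not reach is not made up. A row lasts 1/8 s, in which the tool goes at most 62.5 mm and 10.7 degrees, less where a joint would pass 70% of its speed; a pose out of reach is approached as far as the arm can. A call with a gripper value outside its range is refused whole. OPENING is the gripper command: -1 is fully open, 1 is shut, values between are in proportion, set as the call begins (- or left out, the last holds). The fingers move at their own pace and stop on an object; the grip force is fixed at half the most. Time passes only in rows, so rows that do not move let the fingers close. It gives the time, the measured TCP pose, the force and the opening at its end, in the units of the state.
- robot.get_obs(): the state, without advancing time (a new reading comes with each control period).
- robot.capture(name): name is "scene" or "top" or "wrist"; returns the picture (400x640x3 uint8, blue, green, red); there is no depth.
- robot.calibration(name): a dict with "fx", "fy", "cx", "cy" (pixels), "D" ([k1, k2, p1, p2, k3] as OpenCV has them; the pictures are not rectified), "R" (3x3) and "t" (3): a world point X has camera coordinates R X + t; the wrist camera has in their place "mount" (4x4, takes a point from camera to tool coordinates, whose origin is the TCP and whose axes are the flange's). Camera axes: x right, y down, z forward; pixel columns grow to the right and rows downward; lengths in m; the calibration is good to about 2 mm. A picture is of the moment at which its call begins: read the wrist's pose just before it. calibration takes no time and is no camera call.
- robot.hand_in(): hands the job in, once; it reports no verdict.
Trained networks look in the newest picture that a camera, given by its name, has taken for a name from the list of things; names that differ only in an ending like _2 or _b are one class to them, and where a whole thing is asked for, a point or a joint stands for the part that bears it (a point fixed in the world has none). Each returns a list of dicts, best first, with "score" (0 to 1); they miss things now and then, are a little off and sometimes report something else, mostly with a low value. They report only what shows in the picture. A call takes as long as a camera call.
- robot.look_for(target, camera): "rect" ([left, top, right, bottom] in pixels, round what is visible of it).
- robot.mark_of(target, camera): "pixel" ([column, row] in pixels: a listed point, or the origin of a listed thing).
The state is a dict: "time_s": time; "q": joint angles; "joint_velocities": joint speeds; "tau": joint torques, N m; "tcp_pos": TCP position; "orientation": TCP orientation; "wrist_force": force on the tool from outside, world axes, zero at the start; "moment": the same for the moment, N m; "finger_gap": finger opening in m.
Only numpy, scipy, OpenCV 4.12 (cv2) and the standard library are available. Lean on these libraries where they do the work, as an engineer would, in place of code of your own. Each camera call takes 0.05 s, during which the arm holds its last target.

## Working session

There is one attempt and no reset: what is moved stays moved. The work goes in short steps, Python scripts to look and compute and a shell command to move; the robot and the scene stay as the last step left them, time stands still between calls to the robot, and variables do not carry over. Pictures are saved under pics/ and viewed, and the job is handed in when it is done.

```bash
mkdir -p pics; ls; python3 - <<'E'
from bench import robot
import cv2
for n in ["scene","top","wrist"]:
    o=robot.get_obs()
    im=robot.capture(n); cv2.imwrite(f"pics/{n}0.png",im)
    c=robot.calibration(n); print(n,c)
    for t in ["knob","thumb_bar","chest","puck","vial","loupe","mug"]:
        print(t,[( [round(float(v)) for v in d["pixel"]],round(d["score"],2)) for d in robot.mark_of(t,n)[:2]])
print(robot.get_obs())
E
```

```text
pics
scene {'fx': 389.591254870113, 'fy': 389.591254870113, 'cx': 316.6314265770079, 'cy': 196.9400019793129, 'D': array([0.0039548, 0.       , 0.       , 0.       , 0.       ]), 'R': array([[-4.14419860e-01,  9.10085747e-01, -3.34861001e-04],
       [ 5.91710892e-01,  2.69163965e-01, -7.59887479e-01],
       [-6.91472632e-01, -3.15110603e-01, -6.50054542e-01]]), 't': array([ 0.19809795, -0.2244021 ,  1.50925367])}
knob []
thumb_bar [([288, 196], 0.76)]
chest [([300, 240], 0.68)]
puck [([333, 245], 0.59), ([303, 241], 0.46)]
vial [([323, 203], 0.6)]
loupe [([299, 193], 0.62)]
mug [([467, 247], 0.9), ([277, 211], 0.53)]
top {'fx': 497.6457060847941, 'fy': 497.6457060847941, 'cx': 318.1101787724575, 'cy': 208.90245751135302, 'D': array([0.02345627, 0.        , 0.        , 0.        , 0.        ]), 'R': array([[ 0.0196695 , -0.99957934,  0.02131346],
       [-0.99464552, -0.02172674, -0.10103584],
       [ 0.10145641, -0.01921201, -0.99465446]]), 't': array([0.00216506, 0.52287061, 1.36161571])}
knob [([344, 167], 0.62)]
thumb_bar [([346, 189], 0.7), ([322, 187], 0.46)]
chest [([319, 18
[... 859 characters left out ...]
1669e-05,
        9.67496275e+01, -4.02590510e+00]), 'joint_velocities': array([ 0.12193745, -0.04435831, -0.03636676, -0.05461531,  0.02956232,
       -0.01410871]), 'tau': array([ 7.82063626e-05, -3.81534290e+01, -3.60313368e+01, -6.22750372e-05,
        1.56344022e-04, -1.99039147e-05]), 'tcp_pos': array([0.12058525, 0.51098999, 0.23131619]), 'orientation': array([[-9.73250072e-01,  2.29748332e-01,  2.33378141e-05],
       [ 2.29748334e-01,  9.73250069e-01,  7.64992000e-05],
       [-5.13796553e-06,  7.98146758e-05, -9.99999997e-01]]), 'wrist_force': array([-0.79500794,  0.8044807 , -0.39864914]), 'moment': array([ 0.00363025, -0.04129558, -0.02411173]), 'finger_gap': 0.08512674336508108}
```

```bash
python3 - <<'E'
import cv2
a=cv2.imread("pics/top0.png")[110:260,230:420]; cv2.imwrite("pics/topc.png",cv2.resize(a,None,fx=4,fy=4,interpolation=cv2.INTER_CUBIC))
a=cv2.imread("pics/scene0.png")[120:290,210:400]; cv2.imwrite("pics/scenec.png",cv2.resize(a,None,fx=3.5,fy=3.5,interpolation=cv2.INTER_CUBIC))
E
```

```text
(no output)
```

View pics/topc.png

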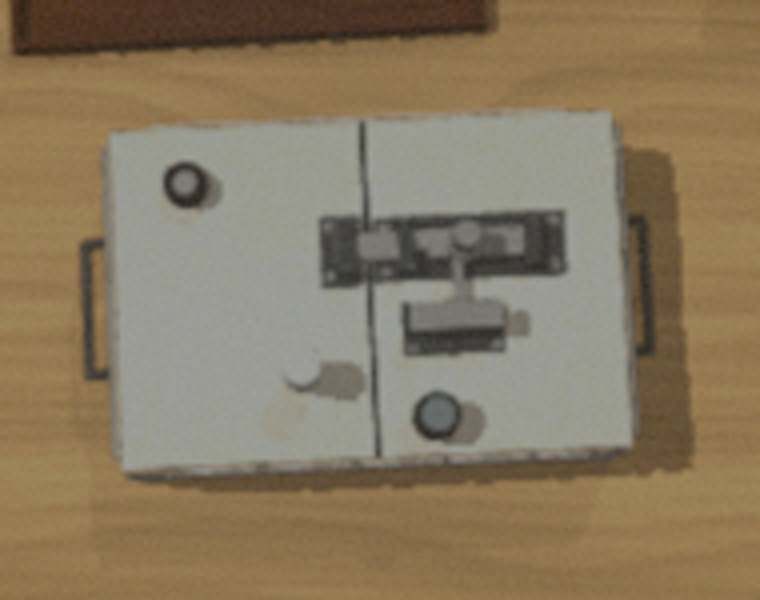

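View pics/scenec.png

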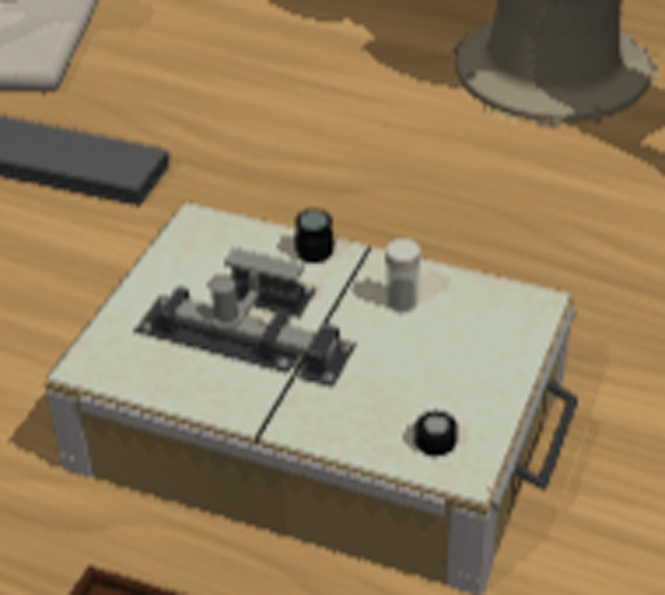

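View pics/top0.png

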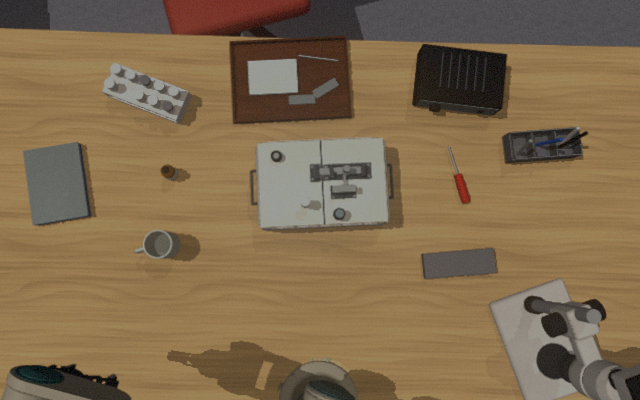

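```bash
cat > h.py <<'E'
import numpy as np, cv2
from scipy.optimize import least_squares
from bench import robot
def K(c): return np.array([[c["fx"],0,c["cx"]],[0,c["fy"],c["cy"]],[0,0,1.]])
def proj(c,X): return cv2.projectPoints(np.float64(X).reshape(-1,1,3),cv2.Rodrigues(c["R"])[0],c["t"],K(c),c["D"])[0].reshape(-1,2)
def back(c,px,z):
    u=cv2.undistortPoints(np.float64(px).reshape(-1,1,2),K(c),c["D"]).reshape(-1,2)
    d=np.c_[u,np.ones(len(u))]@c["R"]; o=-c["R"].T@c["t"]
    return o+d*((z-o[2])/d[:,2])[:,None]
def wcam(o):
    c=dict(robot.calibration("wrist")); M=c["mount"]; T=np.eye(4); T[:3,:3]=o["orientation"]; T[:3,3]=o["tcp_pos"]
    W=np.linalg.inv(T@M); c["R"]=W[:3,:3]; c["t"]=W[:3,3]; return c
def chest(p,X):
    c,s=np.cos(p[2]),np.sin(p[2]); X=np.atleast_2d(X); return np.c_[p[0]+c*X[:,0]-s*X[:,1],p[1]+s*X[:,0]+c*X[:,1],X[:,2]]
E
python3 - <<'E'
from h import *
ct=robot.calibration("top"); cs=robot.calibration("scene")
T=np.array([[107,132],[612,112],[634,446],[124,470],[361,122],[378,457]])/4+[230,110]
XT=np.array([[.115,.17,.1],[.115,-.17,.1],[-.115,-.17,.1],[-.115,.17,.1],[.115,0,.1],[-.115,0,.1]])
S=np.array([[48,383],[490,508],[571,294],[187,205],[258,440],[369,248]])/3.5+[210,120]
XS=np.array([[.115,-.17,.1],[.115,.17,.1],[-.115,.17,.1],[-.115,-.17,.1],[.115,0,.1],[-.115,0,.1]])
ft=lambda p:(proj(ct,chest(p,XT))-T).ravel(); fs=lambda p:(proj(cs,chest(p,XS))-S).ravel()
for n,f in (("t",ft),("s",fs),("b",lambda p:np.r_[ft(p),fs(p)])):
    r=least_squares(f,[.5,0,0]);print(n,r.x.round(4),np.degrees(r.x[2]),r.fun.round(1))
p=r.x
# knob top & bar middle
def inv(w): 
    c,s=np.cos(p[2]),np.sin(p[2]); d=w[:,:2]-p[:2]; return np.c_[c*d[:,0]+s*d[:,1],-s*d[:,0]+c*d[:,1]]
k=back(ct,np.array([[466,233]])/4+[230,110],.152); b=back(ct,np.array([[458,316]])/4+[230,110],.136)
print("top",inv(k),inv(b))
k=back(cs,np.array([[224,283]])/3.5+[210,120],.152); b=back(cs,np.array([[266,260]])/3.5+[210,120],.136)
print("scene",inv(k),inv(b))
E
```

```text
t [0.587  0.0043 0.0696] 3.9898564806108148 [-0.1 -0.6  0.5 -1.2  0.4  0.6 -1.   0.9  0.  -0.9  0.2  1. ]
s [0.5907 0.0061 0.0743] 4.259299428132257 [-1.1 -0.1  0.4  0.1  1.  -0.2 -0.8 -0.9 -0.2  0.7  0.7 -0.7]
b [0.5883 0.0049 0.0716] 4.101174204834814 [-0.4 -0.9  0.2 -1.8  0.3  0.  -1.2  0.5 -0.3 -1.3  0.   0.5 -1.  -1.
  0.1 -0.7  0.9 -0.7 -0.6 -1.6 -0.3 -0.1  0.8 -1.3]
top [[ 0.02338629 -0.06191423]] [[-0.02765806 -0.05505075]]
scene [[ 0.02454825 -0.06374638]] [[-0.02728845 -0.05385593]]
```

```bash
cat >> h.py <<'E'
from scipy.spatial.transform import Rotation as Ro
P=[.5883,.0049,.0716]
def Rt(yaw): # tool x along chest +y, tool y along chest +x, z down
    c,s=np.cos(yaw),np.sin(yaw); return np.array([[-s,c,0],[c,s,0],[0,0,-1.]])
def togo(tgt,yaw=None):
    o=robot.get_obs(); R=o["orientation"]; yaw=P[2] if yaw is None else yaw
    d=R.T@(tgt-o["tcp_pos"])*1000; w=Ro.from_matrix(R.T@Rt(yaw)).as_rotvec(); return d,w
E
python3 - <<'E'
from h import *
o=robot.get_obs(); tgt=chest(P,[0,-.0375,.231])[0]; d,w=togo(tgt); print(tgt,d,w)
N=14; R0=o["orientation"]; p0=o["tcp_pos"]
def end(s):
    R=R0;p=p0;tr=[]
    for i in range(N): p=p+R@np.array([s[0],s[1],s[2]])/1000; R=R@Ro.from_rotvec(w/N).as_matrix(); tr.append(p)
    return p,np.array(tr)
r=least_squares(lambda s:(end(s)[0]-tgt)*1000,[0,-45,0]); print(r.x,w/N); print(end(r.x)[1].round(3))
E
```

```text
[ 0.59098271 -0.03250392  0.231     ] [-5.82681172e+02 -4.20882474e+02  2.85595835e-01] [ 7.20896512e-05 -4.61465669e-05  1.26737723e+00]
[-5.48898114e+01 -2.03868674e+00  2.21748941e-02] [ 5.14926080e-06 -3.29618335e-06  9.05269453e-02]
[[ 0.174  0.496  0.231]
 [ 0.225  0.477  0.231]
 [ 0.274  0.453  0.231]
 [ 0.322  0.425  0.231]
 [ 0.366  0.393  0.231]
 [ 0.407  0.356  0.231]
 [ 0.445  0.316  0.231]
 [ 0.479  0.273  0.231]
 [ 0.509  0.227  0.231]
 [ 0.535  0.179  0.231]
 [ 0.556  0.128  0.231]
 [ 0.572  0.076  0.231]
 [ 0.584  0.022  0.231]
 [ 0.591 -0.033  0.231]]
```

```bash
python3 -m pendant '-54.9 -2 0 0 0 0.0905;-54.9 -2 0 0 0 0.0905;-54.9 -2 0 0 0 0.0905;-54.9 -2 0 0 0 0.0905;-54.9 -2 0 0 0 0.0905;-54.9 -2 0 0 0 0.0905;-54.9 -2 0 0 0 0.0905;-54.9 -2 0 0 0 0.0905;-54.9 -2 0 0 0 0.0905;-54.9 -2 0 0 0 0.0905;-54.9 -2 0 0 0 0.0905;-54.9 -2 0 0 0 0.0905;-54.9 -2 0 0 0 0.0905;-54.9 -2 0 0 0 0.0905' 0.165
python3 - <<'E'
from h import *
d,w=togo(chest(P,[0,-.0375,.231])[0]); print(d.round(1),w.round(4),robot.get_obs()["finger_gap"])
E
```

```text
time_s: 2.95
tcp_pos: [0.5945, -0.0519, 0.2293]
orientation: [[-0.039, 0.999, -0.0], [0.999, 0.039, 0.002], [0.002, 0.0, -1.0]]
wrist_force: [-0.1, 0.0, 0.9]
finger_gap: 0.036
[19.5 -2.8 -1.7] [ 0.0001 -0.0019 -0.0327] 0.03595602243709688
```

```bash
python3 -m pendant '19.5 -2.8 -1.7 0 -0.002 -0.033;0 0 0 0 0 0'
python3 - <<'E'
from h import *
d,w=togo(chest(P,[0,-.0375,.231])[0]); print(d.round(1),w.round(4),robot.get_obs()["finger_gap"])
o=robot.get_obs(); im=robot.capture("wrist"); cv2.imwrite("pics/w1.png",im); c=wcam(o)
for t in ["knob","thumb_bar"]:
    m=robot.mark_of(t,"wrist"); print(t,[(x["pixel"],x["score"]) for x in m[:2]])
print(proj(c,chest(P,[[.025,-.0625,.152],[.025,-.0625,.135],[-.025,-.0545,.136],[.115,0,.1],[-.115,0,.1],[.115,-.17,.1],[-.115,-.17,.1]])))
E
```

```text
time_s: 3.2
tcp_pos: [0.591, -0.0365, 0.2305]
orientation: [[-0.065, 0.998, -0.001], [0.998, 0.065, -0.001], [-0.001, -0.001, -1.0]]
wrist_force: [0.3, 0.2, 0.3]
finger_gap: 0.0356
[ 4.   0.3 -0.5] [-0.0007  0.0005 -0.0061] 0.03564949842592969
knob [([346.4, 226.4], 0.79)]
thumb_bar [([292.0, 214.0], 0.78)]
[[346.99625643 227.34110888]
 [345.18029847 219.53735364]
 [290.0103994  212.04070727]
 [437.22021276 144.69940933]
 [197.88321244 145.91320474]
 [418.06388985 293.27696135]
 [218.63493358 294.13816278]]
```

View pics/w1.png

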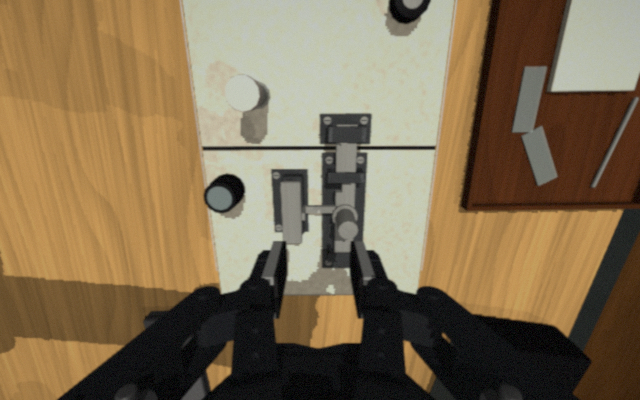

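```bash
python3 - <<'E'
import cv2
a=cv2.imread("pics/w1.png")[135:270,260:380]; cv2.imwrite("pics/w1c.png",cv2.resize(a,None,fx=4.4,fy=4.4,interpolation=cv2.INTER_CUBIC))
E
```

```text
(no output)
```

View pics/w1c.png

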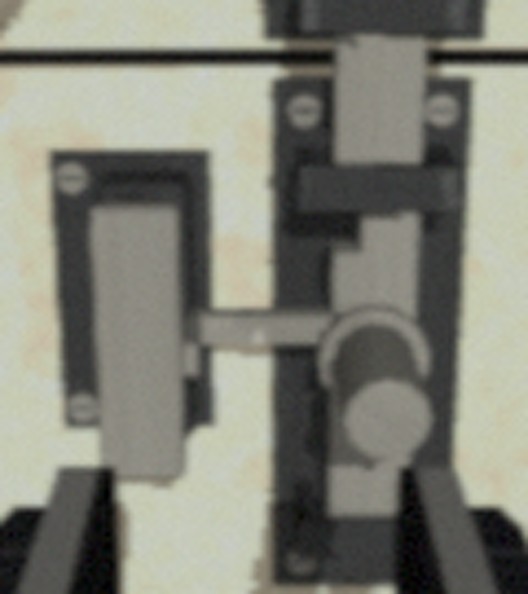

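```bash
python3 - <<'E'
from h import *
d,w=togo(chest(P,[.001,-.037,.147])[0]); print(d.round(1),w.round(4))
E
python3 -m pendant '4 1.3 40 -0.0007 0 -0.006;0 0 25 0 0 0;0 0 12 0 0 0;0 0 0 0 0 0'
python3 - <<'E'
from h import *
d,w=togo(chest(P,[.001,-.037,.143])[0]); print(d.round(1),w.round(4))
o=robot.get_obs(); im=robot.capture("wrist"); c=wcam(o)
a=im[180:400,210:430]; cv2.imwrite("pics/w2.png",cv2.resize(a,None,fx=2.7,fy=2.7,interpolation=cv2.INTER_CUBIC))
q=proj(c,chest(P,[[.026,-.064,.152],[-.024,-.056,.136],[-.024,-.026,.136],[-.024,-.086,.136]])); print(q,(q-[210,180])*2.7)
R=o["orientation"]
print((proj(c,[o["tcp_pos"]+R@np.array(v)/1000 for v in ([0,25,0],[0,-25,0],[11,25,0],[11,-25,0],[11,18,-5])])-[210,180])*2.7)
E
```

```text
[ 4.8  1.4 83.2] [-0.0012  0.001  -0.0064]
time_s: 3.85
tcp_pos: [0.5927, -0.0303, 0.1526]
orientation: [[-0.075, 0.997, 0.002], [0.997, 0.075, -0.001], [-0.002, 0.002, -1.0]]
wrist_force: [-0.4, -0.2, -0.8]
finger_gap: 0.0354
[-1.6 -0.9  9.6] [0.0022 0.0017 0.0039]
[[356.84613188 293.14892126]
 [277.0254549  266.80753286]
 [274.99077738 224.3497435 ]
 [278.86305123 304.99603637]] [[396.48455607 305.5020874 ]
 [180.96872823 234.38033873]
 [175.47509893 119.74430744]
 [185.93023833 337.4892982 ]]
[[407.61873624 193.29623816]
 [170.41304106 193.1811952 ]
 [410.27200402 145.99995744]
 [167.75994716 145.86462898]
 [378.99319021 157.0186443 ]]
```

View pics/w2.png

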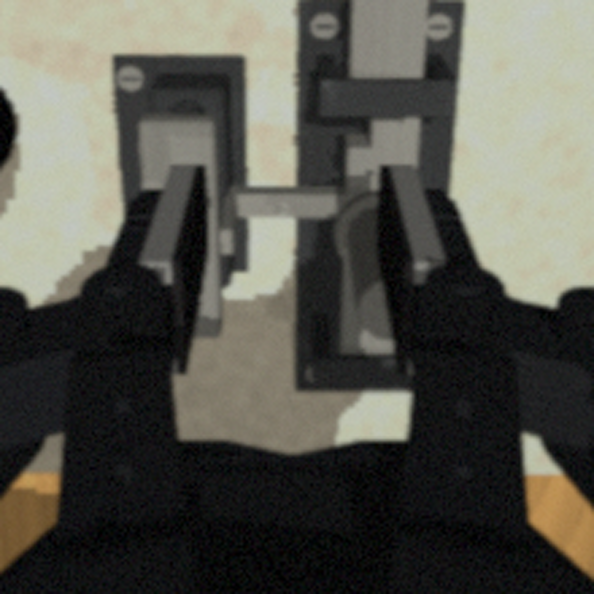

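```bash
python3 -m pendant '-1.6 -0.9 10 0.002 0.0017 0.004;0 0 5 0 0 0;0 0 0 0 0 0' -0.012
python3 - <<'E'
from h import *
d,w=togo(chest(P,[.001,-.037,.133])[0]); print(d.round(1),w.round(4))
o=robot.get_obs(); print(o["wrist_force"])
im=robot.capture("wrist"); c=wcam(o)
a=im[180:400,210:430]; cv2.imwrite("pics/w3.png",cv2.resize(a,None,fx=2.7,fy=2.7,interpolation=cv2.INTER_CUBIC))
im=robot.capture("scene"); a=im[140:240,240:360]; cv2.imwrite("pics/s3.png",cv2.resize(a,None,fx=5,fy=5,interpolation=cv2.INTER_CUBIC))
E
```

```text
time_s: 4.28
tcp_pos: [0.5933, -0.0323, 0.1399]
orientation: [[-0.071, 0.997, 0.005], [0.997, 0.071, -0.0], [-0.001, 0.005, -1.0]]
wrist_force: [0.3, -1.1, 0.7]
finger_gap: 0.0429
[ 0.5 -1.4  6.9] [ 0.0053  0.0008 -0.0005]
[ 0.31001365 -1.11679455  0.73818372]
```

View pics/w3.png

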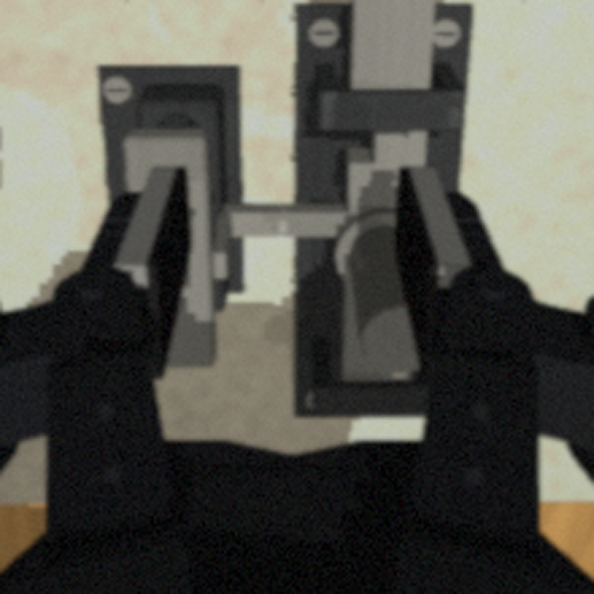

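View pics/s3.png

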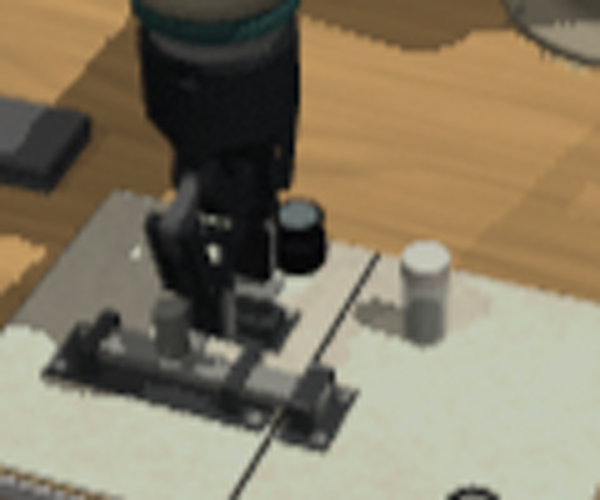

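```bash
python3 -m pendant '0.5 -1.8 3 0.005 0.001 0;0 0 3 0 0 0;0 0 0 0 0 0'
python3 -m pendant '0 0 3 0 0 0'
python3 -m pendant '0 0 2 0 0 0'
```

```text
time_s: 4.75
tcp_pos: [0.5917, -0.0319, 0.1344]
orientation: [[-0.071, 0.997, 0.001], [0.997, 0.071, 0.0], [-0.0, 0.001, -1.0]]
wrist_force: [-0.4, 0.5, -0.2]
finger_gap: 0.0435
time_s: 4.88
tcp_pos: [0.5919, -0.0319, 0.1319]
orientation: [[-0.071, 0.997, 0.002], [0.997, 0.071, 0.0], [-0.0, 0.002, -1.0]]
wrist_force: [-0.5, 0.2, 3.4]
finger_gap: 0.0435
time_s: 5.0
tcp_pos: [0.592, -0.0319, 0.1301]
orientation: [[-0.071, 0.997, 0.002], [0.997, 0.071, -0.0], [-0.0, 0.002, -1.0]]
wrist_force: [-2.0, -0.2, 2.9]
finger_gap: 0.0429
```

```bash
python3 -m pendant '0 0 3 0 0 0'
python3 -m pendant '0 0 2 0 0 0'
python3 -m pendant '0 0 2 0 0 0'
```

```text
time_s: 5.12
tcp_pos: [0.592, -0.0319, 0.1274]
orientation: [[-0.071, 0.997, 0.003], [0.997, 0.071, -0.0], [-0.0, 0.003, -1.0]]
wrist_force: [-2.2, 0.3, 4.2]
finger_gap: 0.0433
time_s: 5.25
tcp_pos: [0.5921, -0.0318, 0.126]
orientation: [[-0.071, 0.997, 0.003], [0.997, 0.071, 0.0], [-0.0, 0.003, -1.0]]
wrist_force: [-4.1, 1.1, 12.2]
finger_gap: 0.0433
time_s: 5.38
tcp_pos: [0.5923, -0.0317, 0.1259]
orientation: [[-0.071, 0.997, 0.004], [0.997, 0.071, -0.0], [-0.0, 0.004, -1.0]]
wrist_force: [-8.0, 1.8, 17.4]
finger_gap: 0.043
```

```bash
python3 -m pendant '-4 0 1 0 -0.003 0;-4 0 1 0 0 0'
python3 -m pendant '-4 0 1 0 0 0;-4 0 1 0 0 0'
python3 - <<'E'
from h import *
d,w=togo(chest(P,[.001,-.037,.128])[0]); print(d.round(1),w.round(4))
o=robot.get_obs(); print(o["wrist_force"])
im=robot.capture("wrist")
a=im[180:400,210:430]; cv2.imwrite("pics/w4.png",cv2.resize(a,None,fx=2.7,fy=2.7,interpolation=cv2.INTER_CUBIC))
im=robot.capture("scene"); a=im[140:240,240:360]; cv2.imwrite("pics/s4.png",cv2.resize(a,None,fx=5,fy=5,interpolation=cv2.INTER_CUBIC))
E
```

```text
time_s: 5.62
tcp_pos: [0.5938, -0.0376, 0.1263]
orientation: [[-0.073, 0.997, 0.008], [0.997, 0.073, 0.001], [-0.0, 0.008, -1.0]]
wrist_force: [-2.4, 4.8, 6.9]
finger_gap: 0.0433
time_s: 5.88
tcp_pos: [0.595, -0.042, 0.1263]
orientation: [[-0.075, 0.997, 0.01], [0.997, 0.075, 0.007], [0.006, 0.011, -1.0]]
wrist_force: [-4.1, 7.8, 9.3]
finger_gap: 0.0434
[10.3 -2.3 -1.7] [ 0.0108 -0.0065  0.0037]
[-4.05801875  7.83964485  9.32475196]
```

View pics/w4.png

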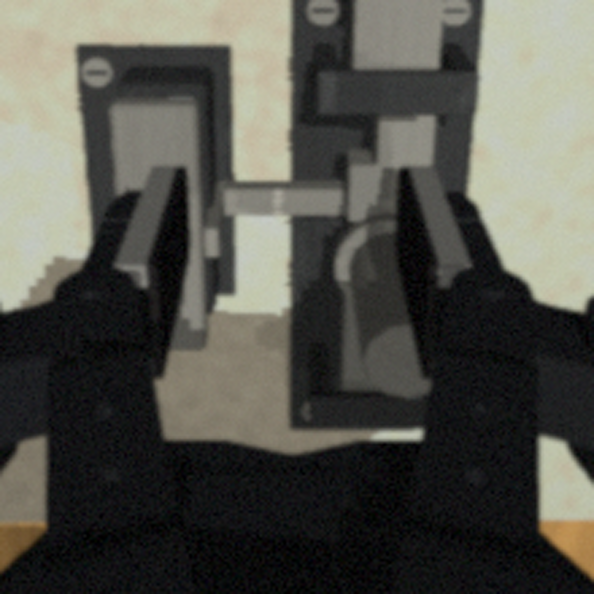

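View pics/s4.png

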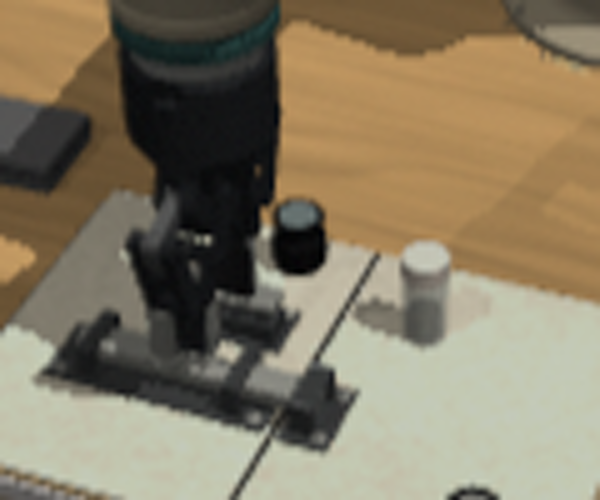

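```bash
python3 -m pendant '3 -3 1 0.011 -0.006 0.004;0 -1 1 0 0 0'
python3 - <<'E'
from h import *
d,w=togo(chest(P,[.000,-.037,.128])[0]); print(d.round(1),w.round(4))
E
```

```text
time_s: 6.22
tcp_pos: [0.5927, -0.0397, 0.1262]
orientation: [[-0.071, 0.997, 0.006], [0.997, 0.071, -0.001], [-0.002, 0.006, -1.0]]
wrist_force: [1.2, 0.9, 6.4]
finger_gap: 0.0433
[ 7.8 -1.1 -1.8] [ 0.0059  0.0015 -0.0005]
```

```bash
python3 -m pendant '0 -1.5 1 0.006 0.001 0;-3 -0.5 1 0.003 0 0;-4 -0.5 1 0.003 0 0;-4 -0.5 1 0.003 0 0'
python3 - <<'E'
from h import *
d,w=togo(chest(P,[.000,-.037,.128])[0]); print(d.round(1),w.round(4))
o=robot.get_obs(); print(o["wrist_force"])
im=robot.capture("wrist")
a=im[180:400,210:430]; cv2.imwrite("pics/w5.png",cv2.resize(a,None,fx=2.7,fy=2.7,interpolation=cv2.INTER_CUBIC))
E
```

```text
time_s: 6.72
tcp_pos: [0.5931, -0.046, 0.1261]
orientation: [[-0.075, 0.997, -0.0], [0.997, 0.075, 0.008], [0.008, 0.0, -1.0]]
wrist_force: [-1.6, 8.0, 8.7]
finger_gap: 0.0432
[14.1 -1.1 -1.8] [ 0.0005 -0.0082  0.0033]
[-1.61595362  7.97655743  8.69782693]
```

View pics/w5.png

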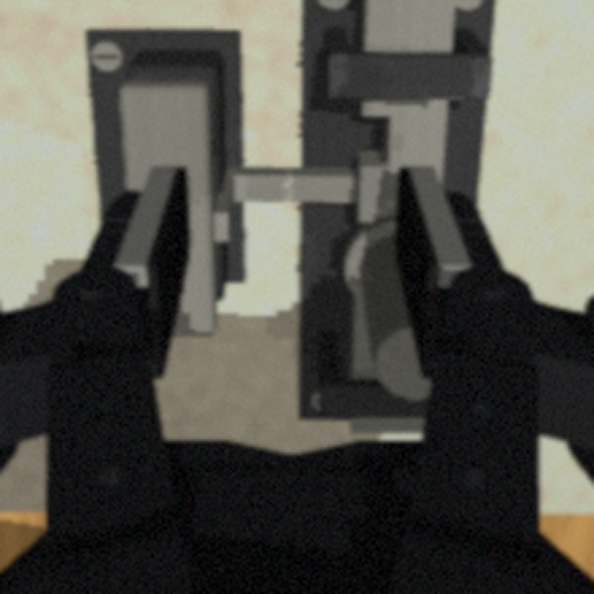

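```bash
python3 -m pendant '-4 -1 1 0.001 -0.008 0.003;-5 -0.5 1 0.002 -0.003 0;-5 -0.5 1 0.002 -0.003 0;-5 -0.5 1 0.002 -0.003 0'
python3 - <<'E'
from h import *
d,w=togo(chest(P,[.000,-.037,.128])[0]); print(d.round(1),w.round(4))
E
```

```text
time_s: 7.28
tcp_pos: [0.5938, -0.0574, 0.126]
orientation: [[-0.078, 0.997, 0.001], [0.997, 0.078, 0.005], [0.005, 0.001, -1.0]]
wrist_force: [-2.1, 7.8, 9.2]
finger_gap: 0.0429
[25.6 -0.9 -1.9] [ 0.0009 -0.0049  0.0064]
```

```bash
python3 -m pendant '-5 -1 1 0.001 -0.005 0.006;-5 -0.5 1 0.002 -0.003 0.002;-4 -0.5 1 0.002 -0.003 0.002'
python3 - <<'E'
from h import *
d,w=togo(chest(P,[.000,-.037,.128])[0]); print(d.round(1),w.round(4))
o=robot.get_obs(); print(o["wrist_force"])
im=robot.capture("wrist")
a=im[140:400,210:430]; cv2.imwrite("pics/w6.png",cv2.resize(a,None,fx=2.3,fy=2.3,interpolation=cv2.INTER_CUBIC))
E
```

```text
time_s: 7.65
tcp_pos: [0.5944, -0.065, 0.126]
orientation: [[-0.073, 0.997, 0.001], [0.997, 0.073, 0.006], [0.005, 0.002, -1.0]]
wrist_force: [-3.1, 14.9, 9.7]
finger_gap: 0.0434
[33.2 -1.  -1.9] [ 0.0018 -0.0055  0.0013]
[-3.06658528 14.85681482  9.70220767]
```

View pics/w6.png

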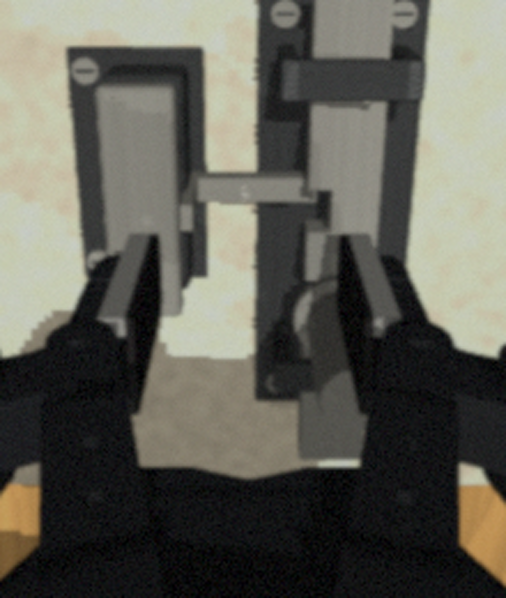

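```bash
python3 -m pendant '-4 -0.5 1 0.002 -0.005 0.001;-4 -0.5 1 0.002 -0.003 0.001'
python3 - <<'E'
from h import *
d,w=togo(chest(P,[.000,-.037,.128])[0]); print(d.round(1),w.round(4))
E
```

```text
time_s: 7.95
tcp_pos: [0.5944, -0.0651, 0.126]
orientation: [[-0.078, 0.997, -0.001], [0.997, 0.078, 0.011], [0.011, -0.0, -1.0]]
wrist_force: [-4.6, 15.5, 10.6]
finger_gap: 0.0431
[33.3 -0.8 -1.6] [-0.     -0.0112  0.0065]
```

```bash
python3 -m pendant '0 0 0.5 0 0 0;0 0 -4 0 0 0;0 0 -5 0 0 0;0 0 -6 0 0 0'
python3 -m pendant '3 0 -15 0 0 0;0 0 -25 0 0 0;0 0 -35 0 0 0;0 0 -20 0 0 0;0 0 0 0 0 0'
python3 - <<'E'
from h import *
o=robot.get_obs(); print(o["wrist_force"])
im=robot.capture("wrist"); c=wcam(o)
a=im[100:300,210:430]; cv2.imwrite("pics/w7.png",cv2.resize(a,None,fx=2.7,fy=2.7,interpolation=cv2.INTER_CUBIC))
for k in (-.064,-.091):
  print(k,((proj(c,chest(P,[[.026,k,.152],[-.024,-.056,.136],[-.024,-.056,.128]]))-[210,100])*2.7).round())
im=robot.capture("scene"); a=im[110:280,220:400]; cv2.imwrite("pics/s7.png",cv2.resize(a,None,fx=3.5,fy=3.5,interpolation=cv2.INTER_CUBIC))
E
```

```text
time_s: 8.45
tcp_pos: [0.594, -0.0647, 0.1406]
orientation: [[-0.079, 0.997, -0.002], [0.997, 0.079, 0.012], [0.012, -0.001, -1.0]]
wrist_force: [-0.3, -0.9, 0.1]
finger_gap: 0.0432
time_s: 9.07
tcp_pos: [0.5937, -0.0623, 0.2409]
orientation: [[-0.079, 0.997, -0.002], [0.997, 0.079, 0.012], [0.013, -0.001, -1.0]]
wrist_force: [0.5, 0.3, -0.2]
finger_gap: 0.0431
[ 0.5480551   0.28060722 -0.21829279]
-0.064 [[369. 265.]
 [218. 226.]
 [220. 220.]]
-0.091 [[366. 342.]
 [218. 226.]
 [220. 220.]]
```

View pics/w7.png

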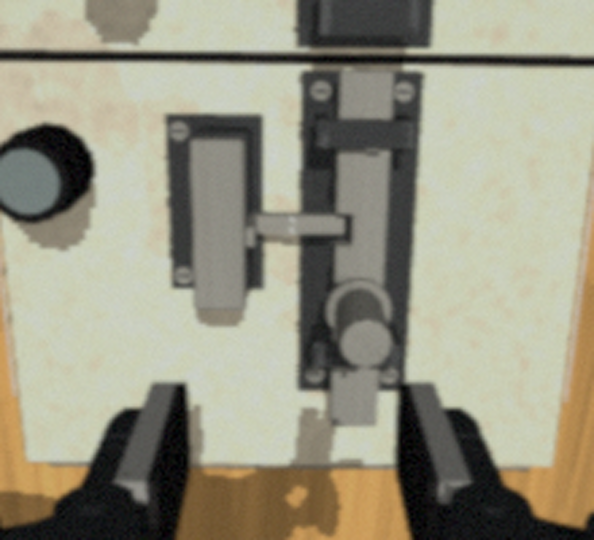

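View pics/s7.png

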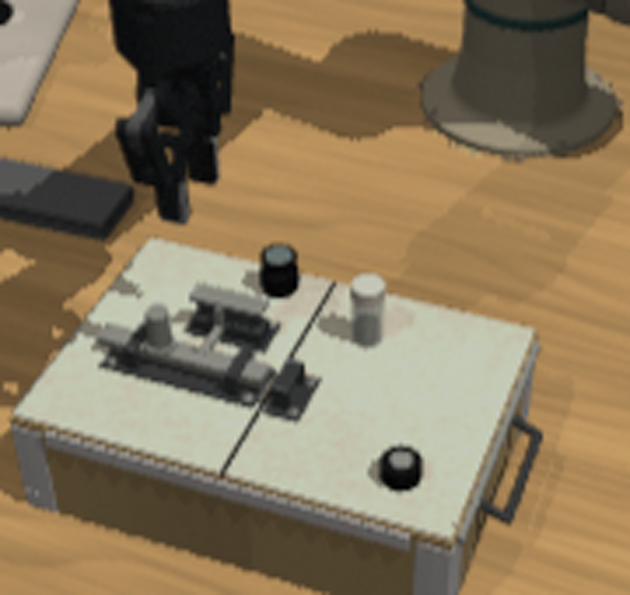

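```bash
python3 - <<'E'
import cv2,numpy as np
from bench import robot
im=robot.capture("scene")
a=cv2.imread("pics/scene0.png")
# template: bar end region, +y half of thumb bar
for n,(x0,y0,x1,y1) in dict(bar=(283,189,297,199),chest=(300,250,350,285),loupe=(290,176,306,198),vial=(318,186,332,212),puck=(326,234,344,252)).items():
    t=a[y0:y1,x0:x1]; s=im[y0-6:y1+6,x0-6:x1+6]; r=cv2.matchTemplate(s,t,cv2.TM_CCOEFF_NORMED); _,m,_,l=cv2.minMaxLoc(r); print(n,round(m,3),l[0]-6,l[1]-6)
both=np.vstack([a[170:225,250:330],im[170:225,250:330]]); cv2.imwrite("pics/cmp.png",cv2.resize(both,None,fx=5,fy=5,interpolation=cv2.INTER_CUBIC))
print(robot.get_obs()["time_s"])
E
```

```text
bar 1.0 0 0
chest 1.0 0 0
loupe 0.999 0 0
vial 0.999 0 0
puck 1.0 0 0
9.225
```

View pics/cmp.png

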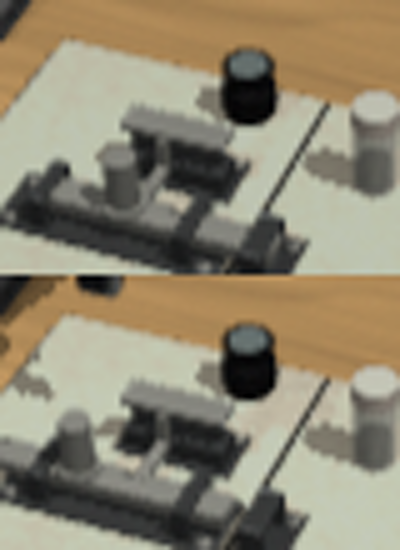

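The catch is fully up, the bolt is drawn out of the keeper, and the bystanders on the chest haven't moved. The hand is about 90 mm above the knob, so I'm handing in.

```bash
python3 -c "
from bench import robot
print(robot.hand_in())"
```

```text
the job is handed in; nothing more can be done
None
```

The specimen chest is unbolted: the bolt is fully drawn, the catch has sprung back up, and the hand is clear. I handed the job in at about 9.2 s.

**What I did:** One fingertip pressed the thumb bar down about 8 mm onto its stop, held at roughly 6–17 N. With it held down, the other fingertip pushed the knob back until the bolt stopped moving and the push force rose from about 8 N to about 15 N. Early in the push the fingertip slid a few mm sideways. I backed off slightly, re-centred with the catch still pressed, and carried on. Then I lifted straight off.

**Last checks:**
- **Bolt:** in the wrist picture the knob is where 27 mm of travel should put it, and the bolt's end is out of the keeper.
- **Catch:** the thumb bar matches its starting "up" position in the scene picture, with no pixel shift.
- **Bystanders:** the chest, loupe, vial and puck show no shift either. I did not recheck the things on the bench, but nothing came near them.
- **Hand:** the fingertips are about 90 mm above the knob, and the wrist force is within its noise (about 0.5 N).

No check failed. I did not test the lock by pushing the bolt back.

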